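Find the rocking corner of a drilling-jig plate and press its shim flat

ROBOT

A 6-joint arm with a two-finger parallel gripper is mounted at the origin on a cart in front of the work surface, level with it; the furniture and walls round the work are solid. World frame = base frame: x ahead of the robot, y to its left, z up, the work surface at z = 0. Lengths are in m, angles in rad, forces in N, time in s.
With the tool pointing down it reaches from about 0.35 to 0.975 m from the base axis. Payload 4.9 kg.
Tool frame: the origin (TCP) lies where the fingers leave the gripper's body, on its centre line; the fingertips stand 73 mm ahead of it and the grasp point (between the pads) lies 54 mm ahead of it; z points along the fingers, y is the direction in which the jaws open and shut (so a half turn about z gives the same grasp; the last joint's range is limited). The gripper opens to 85 mm and grips with 20 to 120 N. Pads are 22 mm wide; open, the fingers measure 114 mm over their backs; the gripper's body (76 mm by 85 mm) begins 54 mm behind the grasp point. The pads swing forward as they close: fully open they stand 13 mm farther back than shut.
Start: joints at [-1.286, 0.053, 1.613, -0, 1.476, -0.119], TCP at [0.246, -0.575, 0.304] pointing down, gripper open.
Joint ranges: [-3.01, 3.01], [-1.01, 2.22], [0.06, 2.58], [-1.02, 4.17], [0.09, 2.62], [-3.14, 3.14]. Speed limits (rad/s): [2.57, 2.57, 3.14, 3.14, 3.14, 3.14].

INTERFACE

Orientations are given as a rotation vector (axis times angle).
In Python, from station import monitor, vision, workorder gives the robot as it stands.
- The arm moves only by the tool arm_command, never from a script. Its argument "rows" is text: rows parted by semicolons, each of 6 numbers parted by spaces: the shift along the world's x, y, z in mm, then the turn, a rotation vector about the world's x, y, z in degrees. In form: tx ty tz wx wy wz; .... A call has 1 to 12 rows; each row is the pose to reach, as a shift and turn from the pose measured when the call began; what a row does not reach only later rows make up. A row lasts 1/8 s, in which the tool goes at most 62.5 mm and 10.7 degrees, less where a joint would pass 70% of its speed; a pose out of reach is approached as far as the arm can. A call with a gripper value outside its range is refused whole. "jaw" is the opening, from 0 (shut) to 1 (fully open), set as the call begins (left out, the last holds). The fingers move at their own pace and stop on an object; "squeeze" is the grip in N (left out, the last holds). Time passes only in rows, so rows that repeat a pose let the fingers close. It gives the time, the measured TCP pose, the force and the opening at its end, in the units of the state.
- monitor.get_obs(): the state, without advancing time (a new reading comes with each control period).
- vision.get_image(name): name is "scene" or "top" or "wrist"; returns a dict with "frame" (384x512x3 uint8, red, green, blue), "vfov" (degrees; the focal length in pixels is half the picture's height over the tangent of half this angle, whatever the lens; pixels are square), "cx", "cy" (the principal point, pixels), "R" (3x3) and "t" (3): a world point X has camera coordinates R X + t; the wrist camera has in their place "T_tool_cam" (4x4, takes a point from camera to tool coordinates, whose origin is the TCP and whose axes are the flange's). Camera axes: x right, y down, z forward; pixel columns grow to the right and rows downward; lengths in m; the calibration is good to about 2 mm. A picture is of the moment at which its call begins: read the wrist's pose just before it. There is no depth.
- workorder.finish_job(): hands the job in, once; it reports no verdict.
The state is a dict: "t": time; "q": joint angles; "dq": joint speeds; "effort": joint torques, N m; "tool_pos": TCP position; "tool_rot": TCP orientation; "contact_force": force on the tool from outside, world axes, zero at the start; "wrist_torque": the same for the moment, N m; "opening": finger opening in m.
Only numpy, scipy, OpenCV 4.12 (cv2) and the standard library are available. Lean on these libraries where they do the work, as an engineer would, in place of code of your own. Each camera call takes 0.05 s, during which the arm holds its last target. There are 200 camera calls.

TASK

The aluminium jig plate on the bench rocks at one corner. With the fingertips press down on its corners, one after another, until you find the one that gives, then press the flip shim at that corner (the steel leaf standing up beside it) down flat so that the plate sits level and firm. Leave the other three shims standing up; grasp and lift nothing, and do not disturb the blank on the plate or the things around it.

Things in the scene. Friction and masses are not known exactly. Their poses are not given: they have to be found in the camera images.
- jig_plate: aluminium jig plate, 160 x 124 x 15 mm (its x, y, z), held over a grey base. Origin: centre of its underside, 26 mm above the bench when level; z up; its top is 41 mm above the bench. Held by a rubber-bushed post in its middle that brings it back level: it can only rock. In the middle of its +y edge stands a fence, 10 mm high, 84 mm long
- jig_base: grey base slab, 206 x 132 x 14 mm, bolted to the bench; origin: centre of its underside, axes as the plate's. Under the plate's corners it has four steel rest pads; one (not known which) is worn 4 mm low. 3 to 4 N down on that corner takes it about 3.5 mm down, then it is firm; under the same push the other three corners give less than 1 mm
- corner_1 (a point): the place to press on the +x +y corner of the jig plate: centre of a flush steel disc, 17 mm across, on the plate's top, 62 mm along x and 30 mm along y from the plate's middle
- corner_2 (a point): the place to press on the +x -y corner of the jig plate: centre of a flush steel disc, 17 mm across, on the plate's top, 62 mm along x and 30 mm along y from the plate's middle
- corner_3 (a point): the place to press on the -x -y corner of the jig plate: centre of a flush steel disc, 17 mm across, on the plate's top, 62 mm along x and 30 mm along y from the plate's middle
- corner_4 (a point): the place to press on the -x +y corner of the jig plate: centre of a flush steel disc, 17 mm across, on the plate's top, 62 mm along x and 30 mm along y from the plate's middle
- shim_1 (a joint): flip shim at corner_1: steel leaf 18 wide, 4 thick, 53 mm long from its pin; pin along plate x, 62 mm in x and 52 mm in y from the plate's middle, 38.5 mm above the bench. 0: stands 64 degrees above level, leaning out to +y; 1.117: flat, straight out to +y, top level with the plate's. Stays where left (1 to 2 N at the tip moves it). Flat, its heel adds 4 mm under this corner
- shim_2 (a joint): flip shim at corner_2: steel leaf 18 wide, 4 thick, 53 mm long from its pin; pin along plate x, 62 mm in x and 52 mm in y from the plate's middle, 38.5 mm above the bench. 0: stands 64 degrees above level, leaning out to -y; 1.117: flat, straight out to -y, top level with the plate's. Stays where left (1 to 2 N at the tip moves it). Flat, its heel adds 4 mm under this corner
- shim_3 (a joint): flip shim at corner_3: steel leaf 18 wide, 4 thick, 53 mm long from its pin; pin along plate x, 62 mm in x and 52 mm in y from the plate's middle, 38.5 mm above the bench. 0: stands 64 degrees above level, leaning out to -y; 1.117: flat, straight out to -y, top level with the plate's. Stays where left (1 to 2 N at the tip moves it). Flat, its heel adds 4 mm under this corner
- shim_4 (a joint): flip shim at corner_4: steel leaf 18 wide, 4 thick, 53 mm long from its pin; pin along plate x, 62 mm in x and 52 mm in y from the plate's middle, 38.5 mm above the bench. 0: stands 64 degrees above level, leaning out to +y; 1.117: flat, straight out to +y, top level with the plate's. Stays where left (1 to 2 N at the tip moves it). Flat, its heel adds 4 mm under this corner
- shim_tip_1 (a point): point on the upper (inner) face of the leaf of shim_1, 44 mm from its pin and 9 mm short of its rounded end; moves with the leaf. Up: 79 mm above the bench; flat: 41 mm above the bench and 96 mm along y from the plate's middle
- shim_tip_2 (a point): point on the upper (inner) face of the leaf of shim_2, 44 mm from its pin and 9 mm short of its rounded end; moves with the leaf. Up: 79 mm above the bench; flat: 41 mm above the bench and 96 mm along y from the plate's middle
- shim_tip_3 (a point): point on the upper (inner) face of the leaf of shim_3, 44 mm from its pin and 9 mm short of its rounded end; moves with the leaf. Up: 79 mm above the bench; flat: 41 mm above the bench and 96 mm along y from the plate's middle
- shim_tip_4 (a point): point on the upper (inner) face of the leaf of shim_4, 44 mm from its pin and 9 mm short of its rounded end; moves with the leaf. Up: 79 mm above the bench; flat: 41 mm above the bench and 96 mm along y from the plate's middle
- blank: plywood blank, 50 x 70 x 12 mm, lying loose in the middle of the jig plate against its fence; origin: centre of its underside
- screwdriver: red-handled screwdriver, 150 mm long, lying beside the jig; origin: centre of its underside
- hex_keys: folding hex-key set, 28 x 100 x 16 mm, lying beside the jig; origin: centre of its underside
- gauge_block: ground steel set-up block, 25 x 75 x 25 mm, beside the jig; origin: centre of its underside
- loupe: black loupe, 40 mm across, 34 mm tall, beside the jig; origin: centre of its underside
- masking_tape: roll of masking tape, 91 mm across, 24 mm tall, beside the jig; origin: centre of its underside

How it is judged:
On the way:
1. the plate has been rocked by a finger pressing on the plate itself, all four shims still up (value of joint each of shim_1, shim_2, shim_3, shim_4 below 0.25 rad and angle between jig_plate's own z axis and vertical above 0.035 rad and contact force between the fingers and jig_plate above 1 N and contact force between the fingers and shim_1 below 0.1 N and contact force between the fingers and shim_2 below 0.1 N and contact force between the fingers and shim_3 below 0.1 N and contact force between the fingers and shim_4 below 0.1 N), for 0.1 s.
At the end, for the whole second after the job is handed in: Exactly one shim is flat (joint above 1.02 of 1.117 rad), the other three still stand up (below 0.25 rad), and the plate is level within 0.012 rad and at rest - which only the shim of the worn corner gives (((value of joint shim_1 above 1.02 rad and value of joint each of shim_2, shim_3, shim_4 below 0.25 rad) or (value of joint shim_2 above 1.02 rad and value of joint each of shim_1, shim_3, shim_4 below 0.25 rad) or (value of joint shim_3 above 1.02 rad and value of joint each of shim_1, shim_2, shim_4 below 0.25 rad) or (value of joint shim_4 above 1.02 rad and value of joint each of shim_1, shim_2, shim_3 below 0.25 rad)) and angle between jig_plate's own z axis and vertical below 0.012 rad and angular speed of jig_plate below 0.05 rad/s); the robot touches nothing.
It fails at once if the blank on the plate is moved by more than 15 mm (distance of blank from where it was at the start of the episode above 0.015 m).
It fails at once if the plate is pulled up more than 12 mm (height (world z) of jig_plate above 0.038 m).
It fails at once if one of the loose things beside the jig is moved by more than 15 mm (distance of any of screwdriver, hex_keys, gauge_block, loupe, masking_tape from where it was at the start of the episode above 0.015 m).
It also fails if it takes over 48 s, if anything falls off the work surface, if the arm or the gripper's body presses on something with over 40 N, if the wrist force passes 120 N, or if a joint passes its speed limit or range.

## Working session

There is one attempt and no reset: what is moved stays moved. The work goes in short steps, Python scripts to look and compute and a tool call to move; the robot and the scene stay as the last step left them, time stands still between calls to the robot, and variables do not carry over. Pictures are saved under pics/ and viewed, about 8 in all and at most 12, crops included, and the job is handed in when it is done.

Besides the shell and the picture viewer there is one more tool, called after "Request:" in YAML: its name, and indented under it one key for each argument. arm_command: Moves the arm, as the interface text tells. Its arguments: {"type":"object","properties":{"rows":{"type":"string"},"jaw":{"type":"number"},"squeeze":{"type":"number"}},"required":["rows"]}

```bash
mkdir -p pics
cat > h.py <<'E'
from station import monitor, vision, workorder
import numpy as np, cv2
def cam(n):
    d=vision.get_image(n); f=d["frame"]; return d,f
def save(n,p):
    d,f=cam(n); cv2.imwrite(p,cv2.cvtColor(f,cv2.COLOR_RGB2BGR)); return d
def ray(d,u,v,z):
    h=d["frame"].shape[0]; F=h/2/np.tan(np.radians(d["vfov"])/2)
    r=np.array([(u-d["cx"])/F,(v-d["cy"])/F,1]); R=np.array(d["R"]); t=np.array(d["t"])
    c=-R.T@t; w=R.T@r; return c+w*(z-c[2])/w[2]
E
python3 - <<'E'
from h import *
import pickle
d=save("top","pics/top.png"); e=save("scene","pics/scene.png")
pickle.dump((d,e),open("v.pkl","wb"))
print(monitor.get_obs())
E
```

```text
{'t': 0.1, 'q': array([-1.28598225e+00,  5.32832707e-02,  1.61419268e+00, -9.37093096e-06,
        1.47598647e+00, -1.18979110e-01]), 'dq': array([ 7.92714985e-05, -2.23591773e-03, -2.37931662e-03, -9.38251425e-04,
        7.87447699e-04,  9.61789486e-05]), 'effort': array([-2.04140133e-04, -3.94905603e+01, -3.71362889e+01, -1.44420628e-04,
        3.85385109e-03, -1.08013992e-05]), 'tool_pos': array([ 0.24545425, -0.57430545,  0.30276902]), 'tool_rot': array([-3.07595567e+00, -6.29604422e-01,  2.57699739e-04]), 'contact_force': array([ 0.49535884, -0.14381464,  0.46133824]), 'wrist_torque': array([ 0.01274061, -0.02234418, -0.00206708]), 'opening': 0.08516539711489363}
```

View pics/top.png

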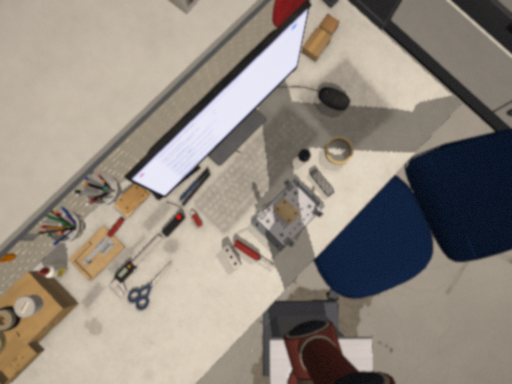

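View pics/scene.png

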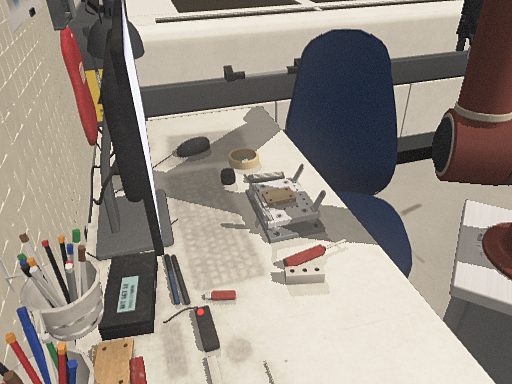

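The top view shows the jig at about (287,212), with the blank at (287,210). The tape is at (338,150), the gauge block at (320,180) and the screwdriver at (247,250). I'll enlarge both views around the jig.

Run:
```python
from h import *
import pickle
d,e=pickle.load(open("v.pkl","rb"))
f=d["frame"][150:280,215:365]; g=e["frame"][140:290,205:355]
im=np.hstack([cv2.resize(f,(400,347),interpolation=3),cv2.resize(g,(400,347) and (347,347),interpolation=3)])
cv2.imwrite("pics/crop.png",cv2.cvtColor(im,cv2.COLOR_RGB2BGR))
print(ray(d,287,210,.05), ray(d,0,0,0),ray(d,511,0,0)); R=d["R"];print(-R.T@d["t"],-e["R"].T@e["t"])
```

```text
[0.54496332 0.09990468 0.05      ] [1.27026531 1.05554887 0.        ] [ 1.26489962 -0.68630329  0.        ]
[0.449252   0.1832139  1.27843843] [0.22469868 0.78378518 0.57038162]
```

View pics/crop.png

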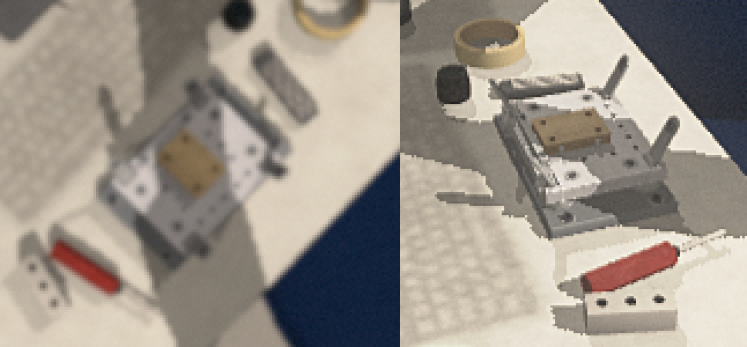

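Request:
arm_command:
  rows: "20 50 20 0 0 0;45 110 30 0 0 0;70 160 40 0 0 0;90 210 40 0 0 0;115 260 40 0 0 0;135 310 40 0 0 0;160 360 40 0 0 0;180 410 40 0 0 0;205 460 40 0 0 0;225 510 40 0 0 0;240 560 40 0 0 0;240 600 40 0 0 0"
  jaw: 0

```text
t: 1.6
tool_pos: [0.4856, 0.0277, 0.3421]
tool_rot: [-3.075, -0.632, 0.002]
contact_force: [0.2, -0.5, -0.0]
opening: -0.0001
```

```bash
cat >> h.py <<'E'
from scipy.spatial.transform import Rotation as Ro
def wrist(p=None):
    o=monitor.get_obs(); d=vision.get_image("wrist")
    T=np.eye(4); T[:3,:3]=Ro.from_rotvec(o["tool_rot"]).as_matrix(); T[:3,3]=o["tool_pos"]
    C=np.linalg.inv(T@np.array(d["T_tool_cam"])); d["R"]=C[:3,:3]; d["t"]=C[:3,3]
    if p: cv2.imwrite(p,cv2.cvtColor(d["frame"],cv2.COLOR_RGB2BGR))
    return d,o
def proj(d,X):
    h=d["frame"].shape[0]; F=h/2/np.tan(np.radians(d["vfov"])/2); c=d["R"]@np.array(X)+d["t"]
    return c[:2]/c[2]*F+[d["cx"],d["cy"]]
E
python3 - <<'E'
from h import *; import pickle
d,o=wrist("pics/w1.png"); pickle.dump((d,o),open("w.pkl","wb"))
print(o["t"],o["tool_pos"],o["tool_rot"],o["q"],o["opening"],d["T_tool_cam"],d["vfov"],d["cx"],d["cy"],-d["R"].T@d["t"])
E
```

```text
1.6 [0.48559021 0.02772369 0.34211971] [-3.07506213e+00 -6.31525056e-01  1.76070909e-03] [-0.09694722 -0.30723312  1.87756115  0.00191601  1.57303026  1.06874468] -8.781800558913485e-05 [[ 1.58416951e-04 -9.55201918e-01 -2.95954846e-01  7.48831664e-02]
 [ 9.99999987e-01  1.60207755e-04  1.81993788e-05 -1.83013457e-04]
 [ 3.00301800e-05 -2.95954845e-01  9.55201931e-01 -7.04895839e-02]
 [ 0.00000000e+00  0.00000000e+00  0.00000000e+00  1.00000000e+00]] 66.5735112367687 256.86622325424474 194.07530292265875 [0.55445098 0.05725821 0.41256266]
```

View pics/w1.png

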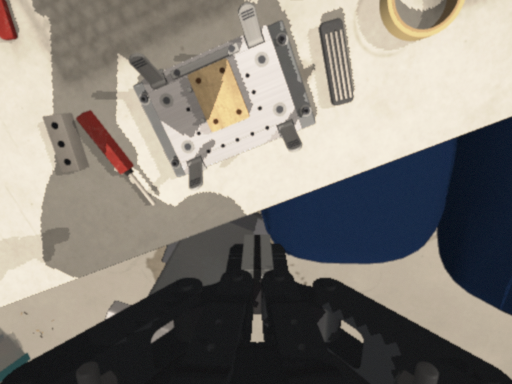

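The wrist view shows the plate tilted in the image. The fence is along its upper edge, from about (170,75) to (245,47). The steel discs are near (262,60), (166,100), (188,147) and (278,106), and the leaves are at (148,70), (250,22), (195,175) and (289,135). I'll refine the disc positions with rays.

Run:
```python
from h import *; import pickle
d,o=pickle.load(open("w.pkl","rb"))
P=[ray(d,u,v,.041)[:2] for u,v in [(262,60),(278,106),(188,147),(166,100)]]  # c1..c4?
for p in P: print(p)
A=np.array(P); print([np.linalg.norm(A[i]-A[(i+1)%4]) for i in range(4)],A.mean(0))
x=(A[0]+A[1]-A[2]-A[3]); y=(A[0]+A[3]-A[1]-A[2]); print(np.degrees(np.arctan2(x[1],x[0])),np.degrees(np.arctan2(y[1],y[0])))
f=d["frame"][0:200,120:330]
cv2.imwrite("pics/c2.png",cv2.cvtColor(cv2.resize(f,None,fx=2.9,fy=2.9,interpolation=3),cv2.COLOR_RGB2BGR))
```

```text
[0.60065595 0.07160991]
[0.56129376 0.03325514]
[0.47098929 0.11749426]
[0.51418036 0.16070558]
[np.float64(0.05495880262131028), np.float64(0.12349544656668032), np.float64(0.061095715261276995), np.float64(0.12416144507700991)] [0.53677984 0.09576622]
-44.43620707152756 44.65537218892347
```

View pics/c2.png

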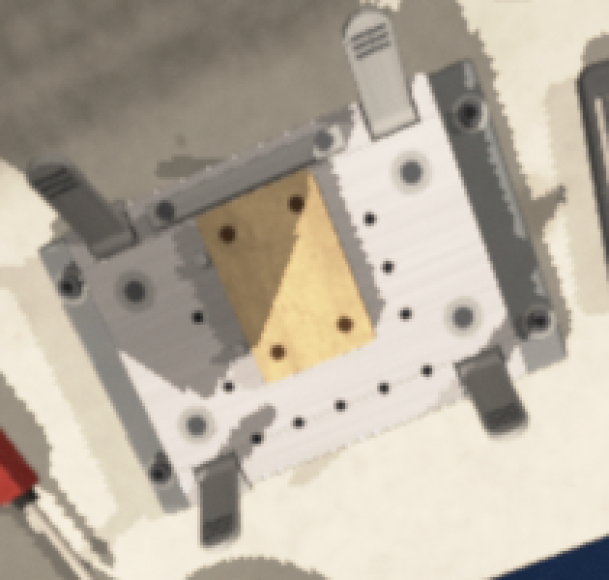

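Run:
```python
from h import *; import pickle
d,o=pickle.load(open("w.pkl","rb"))
A=np.array([ray(d,u,v,.041)[:2] for u,v in [(261.7,59.3),(279.7,109.3),(187.9,146.9),(166.6,100.3)]])
x=(A[0]+A[1]-A[2]-A[3]); th=np.arctan2(x[1],x[0]); c=A.mean(0)
ex=np.array([np.cos(th),np.sin(th)]); ey=np.array([-ex[1],ex[0]])
print(c,np.degrees(th),ex,ey)
for k,(s,t) in enumerate([(1,1),(1,-1),(-1,-1),(-1,1)]):
    p=c+s*.062*ex+t*.030*ey; print(k+1,p.round(4),A[k].round(4),((p-o["tool_pos"][:2])*1000).round(1))
print("tip now",Ro.from_rotvec(o["tool_rot"]).apply([0,0,.073])+o["tool_pos"])
```

```text
[0.53624976 0.09489111] -45.16251696297909 [ 0.70509826 -0.70910961] [0.70910961 0.70509826]
1 [0.6012 0.0721] [0.6012 0.0722] [115.6  44.4]
2 [0.5587 0.0298] [0.5586 0.0298] [73.1  2. ]
3 [0.4713 0.1177] [0.4711 0.1177] [-14.3  90. ]
4 [0.5138 0.16  ] [0.5141 0.1599] [ 28.2 132.3]
tip now [0.48547546 0.02787538 0.26911996]
```

Request:
arm_command:
  rows: "25 0 -50 0 0 7;50 2 -100 0 0 14;73 2 -150 0 0 21.6;73 2 -190 0 0 21.6;73 2 -215 0 0 21.6;73 2 -220 0 0 21.6;73 2 -220 0 0 21.6"

```text
t: 2.52
tool_pos: [0.5583, 0.0328, 0.1226]
tool_rot: [-2.897, -1.2, 0.002]
contact_force: [0.4, -0.3, -0.2]
opening: 0.0
```

Request:
arm_command:
  rows: "0 -3 -4 0 0 0;0 -3 -8 0 0 0;0 -3 -8.5 0 0 0;0 -3 -9 0 0 0;0 -3 -9 0 0 0"

```text
t: 3.15
tool_pos: [0.5583, 0.0298, 0.1136]
tool_rot: [-2.897, -1.2, 0.002]
contact_force: [0.0, -0.4, -0.3]
opening: 0.0003
```

Request:
arm_command:
  rows: "0 0 -0.5 0 0 0;0 0 -1 0 0 0;0 0 -1 0 0 0"

```text
t: 3.52
tool_pos: [0.5584, 0.0297, 0.1132]
tool_rot: [-2.898, -1.2, 0.002]
contact_force: [-2.8, -0.6, 5.7]
opening: -0.0002
```

Request:
arm_command:
  rows: "0 0 35 0 0 0;-44 44 40 0 0 0;-87 88 40 0 0 0;-87 88 20 0 0 0;-87 88 5 0 0 0;-87 88 2 0 0 0;-87 88 1 0 0 0;-87 88 0.5 0 0 0"

```text
t: 4.53
tool_pos: [0.4721, 0.1174, 0.1141]
tool_rot: [-2.898, -1.199, 0.001]
contact_force: [-0.7, -0.2, -0.7]
opening: -0.0
```

Request:
arm_command:
  rows: "0 0 -0.5 0 0 0;0 0 -1 0 0 0;0 0 -1 0 0 0"

```text
t: 4.9
tool_pos: [0.4722, 0.1174, 0.1133]
tool_rot: [-2.898, -1.199, 0.001]
contact_force: [-0.4, 0.2, -0.7]
opening: 0.0001
```

Request:
arm_command:
  rows: "0 0 -0.5 0 0 0;0 0 -1 0 0 0;0 0 -1 0 0 0"

```text
t: 5.28
tool_pos: [0.4723, 0.1174, 0.1127]
tool_rot: [-2.898, -1.199, 0.001]
contact_force: [-1.8, 0.4, 5.1]
opening: -0.0003
```

Request:
arm_command:
  rows: "0 0 15 0 0 0;20 20 25 0 0 0;42 42 20 0 0 0;42 42 5 0 0 0;42 42 2 0 0 0;42 42 1 0 0 0;42 42 1 0 0 0"

```text
t: 6.15
tool_pos: [0.514, 0.159, 0.1138]
tool_rot: [-2.899, -1.198, 0.001]
contact_force: [-0.3, 0.0, -0.1]
opening: 0.0002
```

Request:
arm_command:
  rows: "0 0 -0.5 0 0 0;0 0 -1 0 0 0;0 0 -1 0 0 0"

```text
t: 6.52
tool_pos: [0.514, 0.159, 0.1129]
tool_rot: [-2.899, -1.199, 0.001]
contact_force: [-0.4, 0.4, -0.3]
opening: -0.0001
```

Request:
arm_command:
  rows: "0 0 -0.5 0 0 0;0 0 -1 0 0 0;0 0 -1 0 0 0"

```text
t: 6.9
tool_pos: [0.5141, 0.1591, 0.112]
tool_rot: [-2.899, -1.199, 0.0]
contact_force: [-0.5, -0.7, -0.0]
opening: -0.0
```

Request:
arm_command:
  rows: "0 0 -0.5 0 0 0;0 0 -1 0 0 0;0 0 -1 0 0 0"

```text
t: 7.28
tool_pos: [0.5142, 0.1592, 0.1111]
tool_rot: [-2.898, -1.198, -0.0]
contact_force: [-0.2, 0.4, 1.7]
opening: 0.0001
```

Request:
arm_command:
  rows: "0 0 -0.5 0 0 0;0 0 -1 0 0 0;0 0 -1 0 0 0"

```text
t: 7.65
tool_pos: [0.5143, 0.1594, 0.1104]
tool_rot: [-2.898, -1.198, -0.0]
contact_force: [-1.5, 1.9, 4.6]
opening: 0.0
```

Request:
arm_command:
  rows: "0 0 -1 0 0 0;0 0 -2 0 0 0;0 0 -2 0 0 0;0 0 -2 0 0 0"

```text
t: 8.15
tool_pos: [0.5144, 0.1595, 0.1098]
tool_rot: [-2.898, -1.198, 0.001]
contact_force: [-5.8, 0.8, 12.4]
opening: 0.0003
```

Request:
arm_command:
  rows: "0 0 -1 0 0 0;0 0 -1.5 0 0 0;0 0 -1.5 0 0 0;0 0 -1.5 0 0 0"

```text
t: 8.65
tool_pos: [0.5145, 0.1595, 0.1098]
tool_rot: [-2.898, -1.198, 0.002]
contact_force: [-6.9, -0.8, 12.5]
opening: -0.0001
```

Request:
arm_command:
  rows: "0 0 20 0 0 0;0 0 40 0 0 0;43 -43 42 0 0 0;87 -87 42 0 0 0;87 -87 20 0 0 0;87 -87 7 0 0 0;87 -87 5 0 0 0;87 -87 4 0 0 0;87 -87 4 0 0 0"

```text
t: 9.78
tool_pos: [0.6014, 0.073, 0.1142]
tool_rot: [-2.898, -1.2, 0.001]
contact_force: [-0.4, -0.0, -0.5]
opening: 0.0004
```

Request:
arm_command:
  rows: "0 0 -0.5 0 0 0;0 0 -1 0 0 0;0 0 -1 0 0 0"

```text
t: 10.15
tool_pos: [0.6014, 0.0731, 0.1133]
tool_rot: [-2.898, -1.2, 0.001]
contact_force: [1.4, -1.0, -0.0]
opening: -0.0003
```

Request:
arm_command:
  rows: "0 0 -0.5 0 0 0;0 0 -1 0 0 0;0 0 -1 0 0 0"

```text
t: 10.52
tool_pos: [0.6015, 0.073, 0.1128]
tool_rot: [-2.898, -1.2, 0.002]
contact_force: [-2.0, 1.0, 5.5]
opening: 0.0004
```

Corners 1, 2 and 3 are firm: about 5 N for less than 0.5 mm. Corner 4 sank about 3.5 mm before it firmed up, so I'll press shim 4.

Request:
arm_command:
  rows: "0 0 20 0 0 0;0 0 45 0 0 0;-38 49 45 0 0 0;-76 98 45 0 0 0;-76 98 45 0 0 0;-76 98 26 0 0 0;-76 98 26 0 0 0"

```text
t: 11.4
tool_pos: [0.5249, 0.1699, 0.1367]
tool_rot: [-2.898, -1.198, 0.007]
contact_force: [-1.2, 0.1, 0.2]
opening: -0.0002
```

Run:
```python
from h import *
d,o=wrist("pics/w2.png"); print(o["tool_pos"],o["contact_force"],o["t"])
```

```text
[0.52491577 0.16994502 0.13666391] [-1.19458588  0.1372486   0.18279051] 11.4
```

View pics/w2.png

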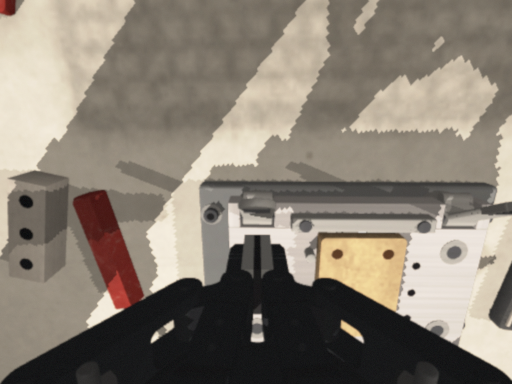

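The wrist view shows the closed fingertips at (258,240), right in front of the shim 4 leaf at (258,203). The blank is in place. Now I'll push the leaf out and down.

Request:
arm_command:
  rows: "7 7 0 0 0 0;14 14 0 0 0 0;20 20 -1 0 0 0;23 23 -6 0 0 0;26 26 -12 0 0 0;28 28 -18 0 0 0;30 30 -22 0 0 0;31 31 -24 0 0 0;31 31 -26 0 0 0;31 31 -27 0 0 0;31 31 -27 0 0 0"

```text
t: 12.82
tool_pos: [0.5563, 0.2012, 0.1122]
tool_rot: [-2.898, -1.198, 0.008]
contact_force: [-7.2, -2.4, 13.6]
opening: 0.0002
```

Request:
arm_command:
  rows: "0 0 -2 0 0 0;0 0 -4 0 0 0;0 0 -4 0 0 0;0 0 -4 0 0 0"

```text
t: 13.32
tool_pos: [0.5572, 0.2015, 0.1119]
tool_rot: [-2.898, -1.198, 0.006]
contact_force: [-8.1, -3.4, 19.8]
opening: -0.0003
```

Request:
arm_command:
  rows: "0 0 20 0 0 0;0 0 60 0 0 0;-20 -20 120 0 0 0;-70 -70 170 0 0 0;-110 -120 200 0 0 0;-120 -150 215 0 0 0;-120 -150 215 0 0 0"

```text
t: 14.2
tool_pos: [0.4369, 0.0501, 0.3293]
tool_rot: [-2.901, -1.194, -0.002]
contact_force: [0.6, 0.2, -0.3]
opening: 0.0003
```

Run:
```python
from h import *
d,o=wrist("pics/w3.png"); print(o["tool_pos"],o["contact_force"],o["t"])
```

```text
[0.43689636 0.05014664 0.32929033] [ 0.5894444   0.17583956 -0.29875969] 14.2
```

View pics/w3.png

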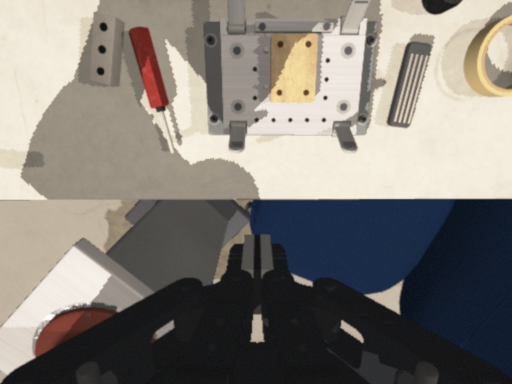

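The lower shims still stand, at (238,135) and (345,135), and the blank is in place. Shim 4 is cut off at the top of the picture, so I'll check it in the fixed views.

Run:
```python
from h import *
d,f=cam("top");e,g=cam("scene")
im=np.hstack([cv2.resize(f[150:280,215:365],(400,347),interpolation=3),cv2.resize(g[140:290,205:355],(347,347),interpolation=3)])
cv2.imwrite("pics/crop2.png",cv2.cvtColor(im,cv2.COLOR_RGB2BGR))
```

```text
(no output)
```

View pics/crop2.png

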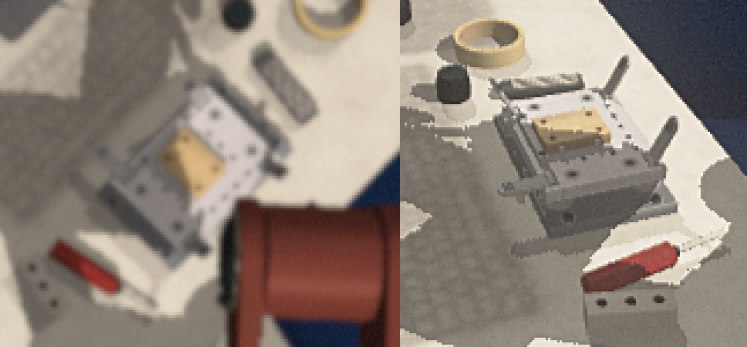

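Request:
arm_command:
  rows: "40 50 -60 0 0 0;77 109 -120 0 0 0;77 109 -180 0 0 0;77 109 -208 0 0 0;77 109 -214 0 0 0;77 109 -215 0 0 0;77 109 -215 0 0 0"

```text
t: 15.22
tool_pos: [0.5131, 0.1631, 0.1128]
tool_rot: [-2.892, -1.199, 0.017]
contact_force: [-14.5, 0.0, 25.4]
opening: -0.0
```

Request:
arm_command:
  rows: "0 0 -0.5 0 0 0;0 0 -1 0 0 0;0 0 -1 0 0 0"

```text
t: 15.6
tool_pos: [0.5134, 0.164, 0.113]
tool_rot: [-2.891, -1.202, 0.021]
contact_force: [-6.1, -3.5, 17.0]
opening: 0.0
```

Request:
arm_command:
  rows: "0 0 40 0 0 0;0 0 90 0 0 0;-15 -50 140 0 0 0;-25 -100 190 0 0 0;-28 -130 225 0 0 0;-28 -130 225 0 0 0;-28 -130 225 0 0 0"

```text
t: 16.48
tool_pos: [0.4853, 0.0348, 0.3363]
tool_rot: [-2.889, -1.203, 0.025]
contact_force: [0.1, 1.0, -0.8]
opening: -0.0
```

Run:
```python
from h import *
d,o=wrist("pics/w4.png"); print(o["tool_pos"],o["contact_force"],o["t"])
c=np.array([.5362,.0949]);ex=np.array([.7051,-.7091]);ey=np.array([.7091,.7051])
for n,s in ((1,1),(4,-1)):
    for y,z in ((.105,.041),(.0752,.0861)):
        print(n,z,proj(d,[*(c+s*.062*ex+y*ey),z]).round())
```

```text
[0.48533999 0.03482994 0.33625208] [ 0.05910214  0.98513121 -0.7892883 ] 16.475
1 0.041 [315.  -5.]
1 0.0861 [321.  15.]
4 0.041 [199.  -5.]
4 0.0861 [192.  15.]
```

View pics/w4.png

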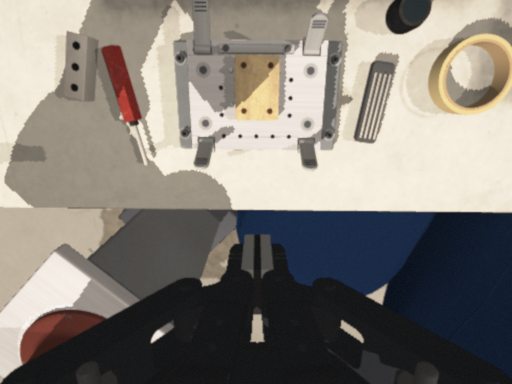

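The picture agrees with the predicted positions. Shim 1's end is at (320,15), so it is up. Shim 4 runs off the top at (200,0), so it is flat. Shims 2 and 3 still stand.

```bash
python3 -c "
from h import *
print(workorder.finish_job())"
```

```text
the job is handed in; nothing more can be done
None
```

I found corner_4 (-x +y) to be the worn corner, pressed shim_4 flat and handed the job in at about 16.5 s; no verdict is reported.

- **Finding the corner:** corners 1, 2 and 3 held firm, giving less than 1 mm at 5 to 6 N. Corner 4 sank about 3.4 mm and then went firm at 12 N. At corner 4 I read almost no force for the first millimetre or so below plate level, so I checked corner 1 as well before deciding.
- **Pressing the shim:** I pushed shim_4 out and down until the fingertips were level with the plate top, then pressed to about 20 N.
- **Last checks:**
  - Corner 4 now holds at plate level under 17 to 25 N. I came down about 4 mm off its disc centre, and harder than I meant to.
  - The last wrist picture shows shims 1, 2 and 3 standing and the blank and things beside the jig apparently where they were. I judged these by eye.
  - The end of shim_4 is cut off at the top of that picture. That it is flat comes from where the leaf leaves the frame, the level at which the press stopped, and the firm corner.
- **At hand-in:** the arm was well clear of everything.

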